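Lock the last slotted weight on the saw's counterweight hanger

TASK

Finish the counterweight for the saw's carriage return: take the slotted weight with the raised grip boss and slide it sideways, from the cradle's open front, onto the hanger stem under its head. Resting it lightly on the pin of the weight below, turn it clockwise (seen from above) until its rim notch finds that pin and it drops fully home and flat, its slot away from theirs; then let go. Feel your way, never push hard on the hanger or cradle, and leave the other things on the worktop as they lie.

Things in the scene. Friction and masses are not known exactly. Their poses are not given: they have to be found in the camera images.
- cradle: Grey sheet-steel loading cradle, screwed down. Foot plate 112 x 86 x 8 mm; back and side walls rise to 50 above the worktop; open at front and top. Origin: on the worktop, on the cradle's upright middle axis. +x points from the open front to the back wall, +y left, z up. Inside: back wall 40 behind the axis, side walls 36 to its left and right, beginning 34 in front of it.
- stem_seat (a point): Point on the cradle's middle axis at the top face of the upper of two dark slotted weights (62 dia, 12 thick) already on the hanger, 40 mm above the worktop, where the top weight's underside must lie. Axes as the cradle's. The hanger's round stem (10 dia) stands upright up to 2.5 to the left or right of this point (play in its socket, not measured: feel it), held firmly.
- stem_head (a point): Point on the cradle's middle axis at the underside of the stem's head, 77.5 mm above the worktop. The head is 21 in diameter and 12 high, so a weight can go on only sideways: its underside must pass 5 (over the pin) to 9 mm (boss under the head) above the upper weight's top face. The slot's mouth is flared by 2 to 3 mm a side.
- pin_level (a point): Point on the cradle's middle axis at the height of the locating pin's top, 45 mm above the worktop. The pin (10 dia, 5 high, edge barely chamfered) stands on the upper weight, 23 from the stem's axis, to its left: anywhere from 96 to 148 degrees counterclockwise from the cradle's +x. That angle changes from start to start and is not measured: feel for it.
- top_weight_mid (a point): Centre, half-way up (14 mm above the underside), of the dark slotted weight with a boss, lying flat on the worktop; 0.25 to 0.5 kg. Disc 62 dia, 12 thick; on it a boss 16 high, 40 across two upright flats (facing +y and -y), 45 long in x. A slot 12 wide runs through both from the rim at +x to 6 past the axis. z up. It goes on with +x along the cradle's +x.
- boss_grip (a point): Middle of the boss of the same weight, 20 mm above its underside, where it is gripped across the flats. Axes as top_weight_mid.
- rim_notch (a point): Middle of the notch in the rim of the same weight, opposite its slot: 12 mm wide, from 17 to the rim at 31 from the axis; the point is 23 from the axis, half-way through the disc. Until the notch stands over the pin the disc rests on the pin; then it drops 5 mm and turns no more than 3 degrees or so either way. That takes 32 to 84 degrees of clockwise turn from how it was slid on.
- spare_weight: Spare dark flat slotted weight, 62 in diameter, 12 thick with a pin 5 high, no boss, lying on the worktop. Not needed. Origin: middle of its underside.
- bolt: Hex bolt lying on its side, 58 long. Origin: middle of its underside.
- wrench: Combination wrench, 159 x 27 x 8. Origin: middle of its underside.
- offcut: Pine offcut, 40 x 120 x 19. Origin: middle of its underside.
- pencil: Flat carpenter's pencil, 150 x 14 x 7. Origin: middle of its underside.
- clamp: Small green C clamp lying flat, 132 x 91 x 18. Origin: middle of its underside.
- sanding_block: Cork sanding block, 105 x 64 x 32. Origin: middle of its underside.
- driver: Screwdriver with a red handle, 209 long. Origin: middle of its underside.
Not all that is in view belongs to the job. Leave any green or yellow look-alike of the part that bears top_weight_mid alone.

How it is judged:
By the outcome, as a careful person would: the job done as asked, in the order asked, and still so for the second after the job is handed in, with the robot touching nothing.
It also fails if it takes over 67 s, if anything falls off the work surface, if the arm or the gripper's body presses on something with over 40 N, if the wrist force passes 120 N, or if a joint passes its speed limit or range.

ROBOT

A 6-joint arm with a two-finger parallel gripper is mounted at the origin on a cart in front of the work surface, level with it; the furniture and walls round the work are solid. World frame = base frame: x ahead of the robot, y to its left, z up, the work surface at z = 0. Lengths are in mm, angles in rad, forces in N, time in s.
With the tool pointing down it reaches from about 350 to 1000 mm from the base axis. Payload 7.1 kg.
Tool frame: the origin (TCP) lies at the very end of the fingers, on their centre line; the grasp point (between the pads) lies 19 mm behind it; z points along the fingers, y is the line along which they close (so a half turn about z gives the same grasp; the last joint's range is limited). The gripper opens to 85 mm and grips with 20 to 120 N. Pads are 22 mm wide; open, the fingers measure 114 mm over their backs; the gripper's body (76 mm by 85 mm) begins 54 mm behind the grasp point. The pads swing forward as they close: fully open they stand 13 mm farther back than shut.
Start: joints at [-1.16, 0.423, 1.63, -0, 1.089, -0.019], TCP at [260.445, -568.131, 231.319] pointing down, gripper open.
Joint ranges: [-3, 3], [-0.9, 2.11], [0.09, 2.58], [-1.31, 4.45], [0.11, 2.69], [-2.54, 2.54]. Speed limits (rad/s): [2.39, 2.39, 3.01, 3.14, 3.14, 3.14].

INTERFACE

Orientations are given as a rotation vector (axis times angle).
In Python, from workcell import manip gives the robot as it stands.
- The arm moves only by the tool jog_arm, never from a script. Its argument "targets" is a list of rows, each a list of 5 numbers: the gripper command: -1 is fully open, 1 is shut, values between are in proportion, then the shift along the world's x, y, z in m, then the turn about the world's z in degrees. A call has exactly 8 rows; each row is the pose to reach, as a shift and turn from the pose commanded when the call began; what a row does not reach only later rows make up. A row lasts 1/10 s, in which the tool goes at most 50 mm and 8.59 degrees, less where a joint would pass 70% of its speed; a pose out of reach is approached as far as the arm can. A call with a gripper value outside its range is refused whole. The fingers move at their own pace and stop on an object; "grip_force" is the grip in N (left out, the last holds). Time passes only in rows, so rows that repeat a pose let the fingers close, or fill a call up. It gives the time, the measured TCP pose, the force, the opening and the grip force at its end, in the units of the state.
- manip.sense(): the state, without advancing time (a new reading comes with each control period).
- manip.capture(name): name is "scene" or "side" or "wrist"; returns the picture (400x640x3 uint8, red, green, blue); there is no depth.
- manip.camera_model(name): a dict with "fx", "fy", "cx", "cy" (pixels), "camera_from_world" (4x4, takes a point from world to camera coordinates); the wrist camera has in their place "T_tool_cam" (4x4, takes a point from camera to tool coordinates, whose origin is the TCP and whose axes are the flange's). Camera axes: x right, y down, z forward; pixel columns grow to the right and rows downward; lengths in mm; the calibration is good to about 2 mm. The wrist camera is an equidistant fisheye: a pixel r from the principal point sees the ray r / f radians off the axis. A picture is of the moment at which its call begins: read the wrist's pose just before it. camera_model takes no time and is no camera call.
- manip.job_done(): hands the job in; it is judged then, once.
Trained networks look in the newest picture that a camera, given by its name, has taken for a name from the list of things; names that differ only in an ending like _2 or _b are one class to them, and where a whole thing is asked for, a point or a joint stands for the part that bears it (a point fixed in the world has none). Each returns a list of dicts, best first, with "score" (0 to 1); they miss things now and then, are a little off and sometimes report something else, mostly with a low value. They report only what shows in the picture. A call takes as long as a camera call. They do not tell look-alikes from the thing itself.
- manip.find_in(label, camera): "rect" ([left, top, right, bottom] in pixels, round what is visible of it).
The state is a dict: "t": time; "joint_pos": joint angles; "dq": joint speeds; "joint_efforts": joint torques, N m; "tool_pos": TCP position; "tool_rot": TCP orientation; "ft_force": force on the tool from outside, world axes, zero at the start; "torque": the same for the moment, N m; "grip_width": finger opening in mm; "grasp_force": force on a finger pad.
Only numpy, scipy, OpenCV 4.12 (cv2) and the standard library are available. Lean on these libraries where they do the work, as an engineer would, in place of code of your own. Each camera call takes 0.05 s, during which the arm holds its last target. There are 200 camera calls.

## Working session

There is one attempt and no reset: what is moved stays moved. The work goes in short steps, Python scripts to look and compute and a tool call to move; the robot and the scene stay as the last step left them, time stands still between calls to the robot, and variables do not carry over. Pictures are saved under pics/ and viewed, at most 10 in all, crops included, and the job is handed in when it is done.

Besides the shell and the picture viewer there is one more tool, called after "Emit:" as name([rows], argument=value, ...), one row to a line, values as JSON. jog_arm: Moves the arm, as the interface text tells. Its arguments: {"type":"object","properties":{"targets":{"type":"array"},"grip_force":{"type":"number"}},"required":["targets"]}

```bash
mkdir -p pics; cat > h.py <<'E'
import numpy as np, cv2
from workcell import manip
from scipy.spatial.transform import Rotation as R
def px2w(cam,u,v,z):
    m=manip.camera_model(cam);T=np.array(m["camera_from_world"])
    d=T[:3,:3].T@np.array([(u-m["cx"])/m["fx"],(v-m["cy"])/m["fy"],1]);o=-T[:3,:3].T@T[:3,3]
    return o+d*(z-o[2])/d[2]
def wpx2w(s,u,v,z):
    m=manip.camera_model("wrist");T=np.array(m["T_tool_cam"])
    a=(u-m["cx"])/m["fx"];b=(v-m["cy"])/m["fy"];r=np.hypot(a,b)
    d=np.array([a/r*np.sin(r),b/r*np.sin(r),np.cos(r)])
    W=R.from_rotvec(s["tool_rot"]).as_matrix()
    o=np.array(s["tool_pos"])+W@T[:3,3];d=W@T[:3,:3]@d
    return o+d*(z-o[2])/d[2]
def w2wpx(s,p):
    m=manip.camera_model("wrist");T=np.array(m["T_tool_cam"])
    W=R.from_rotvec(s["tool_rot"]).as_matrix()
    c=T[:3,:3].T@(W.T@(np.array(p)-s["tool_pos"])-T[:3,3])
    th=np.arctan2(np.hypot(c[0],c[1]),c[2]);ph=np.arctan2(c[1],c[0])
    return m["cx"]+m["fx"]*th*np.cos(ph),m["cy"]+m["fy"]*th*np.sin(ph)
def save(n,im): cv2.imwrite("pics/"+n+".png",im[:,:,::-1])
E
python3 - <<'E'
from h import *
np.set_printoptions(precision=3,suppress=True)
s=manip.sense();print({k:np.round(v,3) for k,v in s.items()})
for c in("scene","side"):
    save(c,manip.capture(c))
    for l in("top_weight_mid","cradle","spare_weight"):
        for r in manip.find_in(l,c)[:3]:
            q=r["rect"];print(c,l,round(r["score"],2),np.round(q),px2w(c,(q[0]+q[2])/2,(q[1]+q[3])/2,14))
E
```

```text
{'t': np.float64(0.0), 'joint_pos': array([-1.16 ,  0.424,  1.631,  0.   ,  1.089, -0.019]), 'dq': array([ 0.001,  0.002, -0.   , -0.001,  0.002,  0.   ]), 'joint_efforts': array([ -0.001, -55.739, -28.174,   0.   ,   0.007,  -0.   ]), 'tool_pos': array([ 260.262, -567.644,  230.565]), 'tool_rot': array([-3.068, -0.67 ,  0.   ]), 'ft_force': array([0.762, 0.31 , 0.051]), 'torque': array([ 0.008, -0.036, -0.014]), 'grasp_force': np.float64(0.0), 'grip_width': np.float64(85.726)}
scene top_weight_mid 0.94 [268. 298. 295. 324.] [344.482 443.032  14.   ]
scene top_weight_mid 0.82 [363. 186. 386. 204.] [525.264 -12.588  14.   ]
scene top_weight_mid 0.71 [294. 247. 315. 270.] [446.394 302.022  14.   ]
scene cradle 0.92 [387. 148. 428. 188.] [ 559.379 -184.73    14.   ]
scene spare_weight 0.61 [358. 222. 380. 237.] [424.073 101.863  14.   ]
side top_weight_mid 0.77 [277. 314. 302. 342.] [355.797 539.436  14.   ]
side top_weight_mid 0.68 [304. 238. 329. 260.] [455.297 299.607  14.   ]
side top_weight_mid 0.66 [307. 289. 335. 312.] [347.061 437.039  14.   ]
side cradle 0.87 [357. 142. 401. 178.] [ 548.062 -179.403   14.   ]
```

```bash
python3 - <<'E'
import cv2,numpy as np
a=cv2.imread("pics/scene.png")[130:350,230:470];b=cv2.imread("pics/side.png")[130:350,230:470]
cv2.imwrite("pics/v1.png",np.vstack([cv2.resize(x,None,fx=2.7,fy=2.7/2*1,interpolation=2) if 0 else cv2.resize(x,(600,300) if 0 else (545,500),interpolation=2) for x in (a,)]))
cv2.imwrite("pics/v2.png",cv2.resize(b,(545,500),interpolation=2))
E
```

```text
(no output)
```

View pics/v1.png

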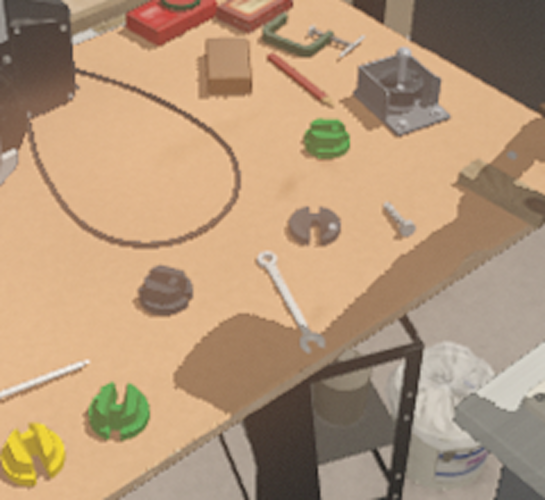

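View pics/v2.png

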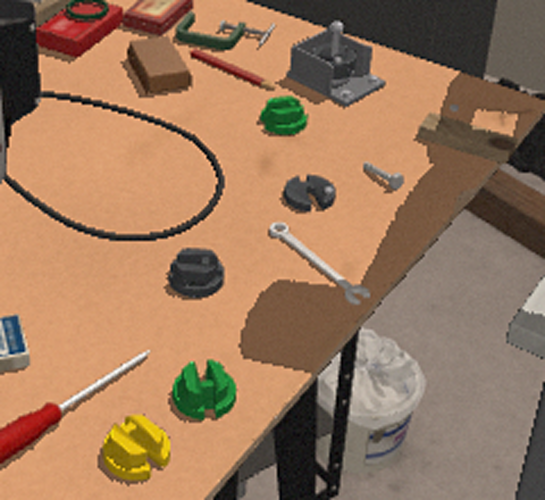

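Dark boss weight at about (450, 301), i.e. scene pixel (304, 258); cradle at about (553, -182). I'll look from above the cradle first, then the weight.

Emit:
jog_arm([
  [-1,0.025,0.043,0.005,0],
  [-1,0.05,0.086,0.01,0],
  [-1,0.075,0.129,0.02,0],
  [-1,0.1,0.172,0.02,0],
  [-1,0.125,0.215,0.02,0],
  [-1,0.15,0.258,0.02,0],
  [-1,0.175,0.301,0.02,0],
  [-1,0.2,0.345,0.02,0],
])

```text
t: 1.2
tool_pos: [460.9, -221.9, 251.7]
tool_rot: [3.069, 0.67, 0.001]
ft_force: [0.7, -0.6, 1.0]
grip_width: 85.6
grasp_force: 0.0
```

```bash
python3 - <<'E'
from h import *
np.set_printoptions(precision=3,suppress=True)
s=manip.sense();im=manip.capture("wrist");save("w1",im);print(s["t"],s["tool_pos"],s["tool_rot"],s["joint_pos"])
import pickle;pickle.dump(s,open("w1.pkl","wb"))
m=manip.camera_model("wrist");print(m)
for l in("cradle","stem_seat","offcut"):
    for r in manip.find_in(l,"wrist")[:2]:
        q=r["rect"];print(l,r["score"],np.round(q),wpx2w(s,(q[0]+q[2])/2,(q[1]+q[3])/2,40))
E
```

```text
1.2 [ 460.934 -221.903  251.66 ] [3.069 0.67  0.001] [-0.472  0.231  1.86  -0.     1.051  0.669]
{'fx': 309.70691628693146, 'fy': 309.70691628693146, 'cx': 314.7369024309061, 'cy': 198.46880573704055, 'T_tool_cam': array([[  -0.001,   -0.947,   -0.321,   82.787],
       [   1.   ,   -0.001,    0.   ,    1.289],
       [  -0.001,   -0.321,    0.947, -141.733],
       [   0.   ,    0.   ,    0.   ,    1.   ]])}
cradle 0.82 [251.  26. 358. 140.] [ 546.746 -171.392   40.   ]
stem_seat 0.64 [254.  26. 360. 141.] [ 547.464 -174.807   40.   ]
offcut 0.55 [195. 176. 241. 261.] [ 352.617 -137.377   40.   ]
```

View pics/w1.png

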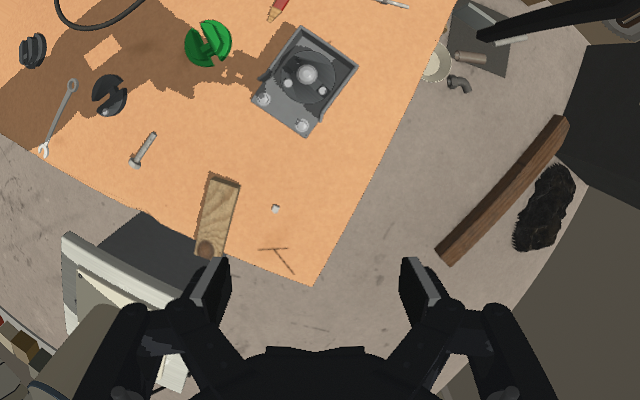

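```bash
python3 - <<'E'
import cv2,pickle
from h import *
np.set_printoptions(precision=1,suppress=True)
a=cv2.imread("pics/w1.png")[15:150,240:370];cv2.imwrite("pics/v3.png",cv2.resize(a,None,fx=4,fy=4,interpolation=2))
s=pickle.load(open("w1.pkl","rb"))
for n,u,v,z in(("BL",302,27,50),("BR",358,63,50),("FR",305,137,8),("FL",251,100,8),("head",307,74,89.5),("pinA",289,83,45),("pinB",323,90,45)):print(n,wpx2w(s,u,v,z))
E
```

```text
BL [ 603.3 -143.5   50. ]
BR [ 591.9 -215.5   50. ]
FR [ 486.6 -198.6    8. ]
FL [ 502.5 -117.8    8. ]
head [ 554.5 -172.7   89.5]
pinA [ 539.9 -156.4   45. ]
pinB [ 548.1 -193.9   45. ]
```

View pics/v3.png

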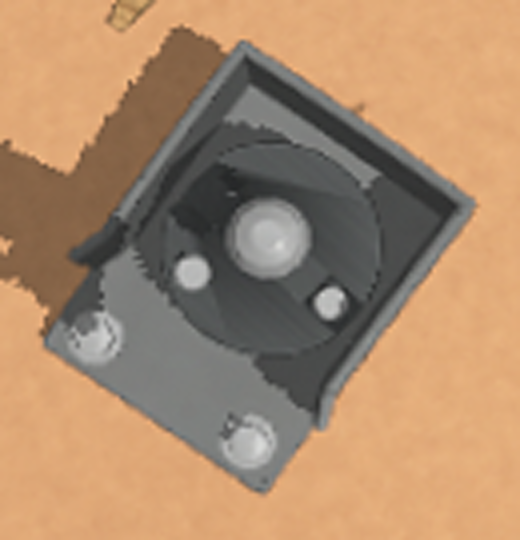

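Emit:
jog_arm([
  [-1,0.0,0.05,0.0,0],
  [-1,0.0,0.1,0.0,0],
  [-1,0.0,0.15,0.0,0],
  [-1,0.0,0.2,0.0,0],
  [-1,0.0,0.25,0.0,0],
  [-1,-0.03,0.29,0.0,0],
  [-1,-0.05,0.33,0.0,0],
  [-1,-0.08,0.37,0.0,0],
])

```text
t: 2.2
tool_pos: [380.4, 146.6, 251.6]
tool_rot: [3.07, 0.666, 0.002]
ft_force: [-0.1, 0.9, -0.8]
grip_width: 85.5
grasp_force: 0.0
```

Cradle: front opens toward image lower-left (yaw ≈ -10°), stem ≈ (555, -172.5); the pin at crop (192,272) sits at ≈142° in cradle axes (the other peg sits in the upper weight's notch). Now look at the weight.

```bash
python3 - <<'E'
from h import *
import cv2
np.set_printoptions(precision=3,suppress=True)
s=manip.sense();im=manip.capture("wrist");save("w2",im);print(s["t"],s["tool_pos"],s["tool_rot"],s["joint_pos"])
import pickle;pickle.dump(s,open("w2.pkl","wb"))
for r in manip.find_in("top_weight_mid","wrist")[:4]:
        q=r["rect"];print(r["score"],np.round(q),wpx2w(s,(q[0]+q[2])/2,(q[1]+q[3])/2,14))
u,v=map(int,w2wpx(s,[450,301,14]));print(u,v)
u0=max(u-65,0);v0=max(v-65,0);print(u0,v0)
cv2.imwrite("pics/v4.png",cv2.resize(im[v0:v0+130,u0:u0+130,::-1],None,fx=4,fy=4,interpolation=2))
E
```

```text
2.2 [380.423 146.577 251.612] [3.07  0.666 0.002] [ 0.339  0.064  2.063 -0.     1.013  1.483]
0.96 [207.  37. 256.  85.] [458.942 292.198  14.   ]
0.89 [461.  90. 506. 133.] [545.24  -28.762  14.   ]
0.18 [510. 111. 588. 198.] [ 552.932 -172.473   14.   ]
222 65
157 0
```

View pics/v4.png

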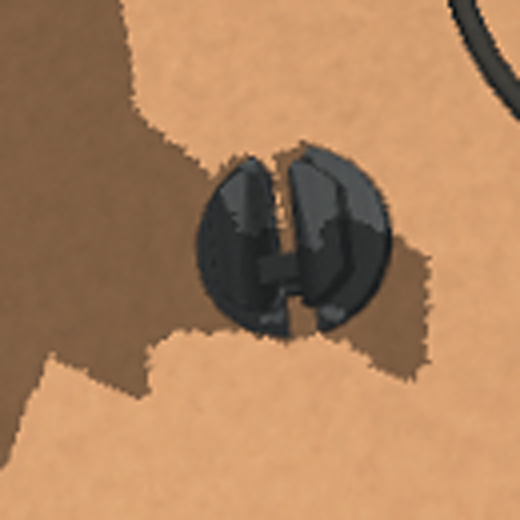

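```bash
python3 - <<'E'
from h import *
import pickle
np.set_printoptions(precision=1,suppress=True)
s=pickle.load(open("w2.pkl","rb"))
f=lambda x,y,z:wpx2w(s,157+x/4,y/4,z)
P={"mouth0":f(283,160,0),"notch0":f(303,330,0),"notch12":f(303,300,12),"L":f(197,250,12),"R":f(392,230,12),"topslot":f(270,170,28),"topslotR":f(292,165,28),"botslot":f(290,285,28)}
for k,v in P.items():print(k,v)
d=P["mouth0"]-P["notch0"];print(np.degrees(np.arctan2(d[1],d[0])),np.hypot(*d[:2]))
E
```

```text
mouth0 [482.9 312.5   0. ]
notch0 [433.8 283.4   0. ]
notch12 [443.2 284.   12. ]
L [446.1 323.4  12. ]
R [473.4 266.7  12. ]
topslot [476.8 305.6  28. ]
topslotR [480.5 299.8  28. ]
botslot [446.5 285.2  28. ]
30.664092422577184 57.070462422552154
```

Emit:
jog_arm([
  [-1,0.02,0.037,-0.02,2],
  [-1,0.04,0.075,-0.04,4.5],
  [-1,0.06,0.112,-0.06,4.5],
  [-1,0.079,0.149,-0.08,4.5],
  [-1,0.079,0.149,-0.12,4.5],
  [-1,0.079,0.149,-0.12,4.5],
  [-1,0.079,0.149,-0.12,4.5],
  [-1,0.079,0.149,-0.12,4.5],
])

```text
t: 3.1
tool_pos: [460.2, 294.4, 132.9]
tool_rot: [-3.041, -0.787, -0.003]
ft_force: [0.1, 0.9, -0.9]
grip_width: 85.3
grasp_force: 0.0
```

```bash
python3 - <<'E'
from h import *
import cv2,pickle
np.set_printoptions(precision=3,suppress=True)
s=manip.sense();im=manip.capture("wrist");save("w3",im);print(s["t"],s["tool_pos"],s["tool_rot"],s["joint_pos"])
pickle.dump(s,open("w3.pkl","wb"))
for r in manip.find_in("top_weight_mid","wrist")[:2]:
        q=r["rect"];print(r["score"],np.round(q),wpx2w(s,(q[0]+q[2])/2,(q[1]+q[3])/2,14))
u,v=map(int,w2wpx(s,[459,296,14]));print(u,v,u-80,v-80)
cv2.imwrite("pics/v5.png",cv2.resize(im[v-80:v+80,u-80:u+80,::-1],None,fx=3.5,fy=3.5,interpolation=2))
E
```

```text
3.1 [460.226 294.439 132.942] [-3.041 -0.787 -0.003] [ 0.547  0.446  1.873 -0.     0.821  1.612]
0.98 [274. 157. 344. 222.] [460.566 299.067  14.   ]
0.79 [116. 185. 172. 247.] [355.849 433.329  14.   ]
310 192 230 112
```

View pics/v5.png

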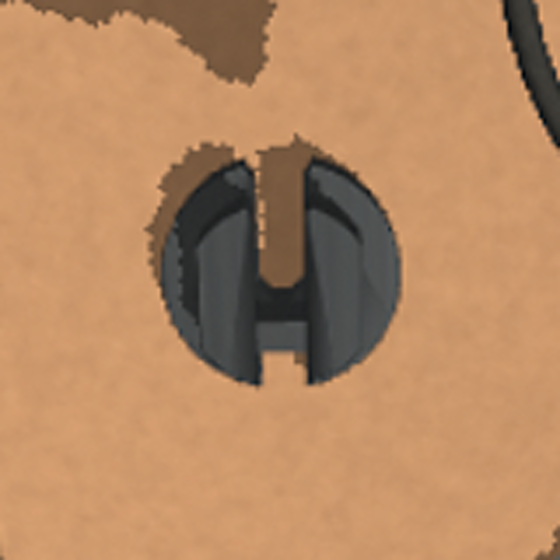

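```bash
python3 - <<'E'
from h import *
import pickle
np.set_printoptions(precision=1,suppress=True)
s=pickle.load(open("w3.pkl","rb"))
f=lambda x,y,z:wpx2w(s,230+x/3.5,112+y/3.5,z)
a=f(162,268,10);b=f(401,272,10);print(a,b,(a+b)/2,np.hypot(*(a-b)[:2]))
for p,q,z in(((256,190),(261,330),28),((304,190),(308,330),28),((260,360),(252,170),12),((306,360),(305,170),12)):
  A=f(*p,z);B=f(*q,z);d=(A-B) if p[1]<q[1] else B-A;print(A,B,np.degrees(np.arctan2(d[1],d[0])))
A=f(260,384,12);B=f(308,384,12);print((A+B)/2,B-A); m=(A+B)/2; print("ctr",m+31*np.array([np.cos(.52),np.sin(.52),0]))
r=np.array(s["tool_rot"]);print(np.degrees(2*np.arctan2(-r[1],-r[0])))
E
```

```text
[446.3 324.6  10. ] [475.  270.4  10. ] [460.7 297.5  10. ] 61.286358109848074
[479.8 314.5  28. ] [449.8 297.   28. ] 30.33531940427323
[485.2 304.7  28. ] [455.3 287.   28. ] 30.682744028589465
[437.  290.9  12. ] [480.3 316.6  12. ] 30.637659966222706
[442.8 280.4  12. ] [486.6 305.1  12. ] 29.39574053477983
[434.  282.1  12. ] [  6.1 -11.    0. ]
ctr [460.9 297.5  12. ]
29.023654382254744
```

Emit:
jog_arm([
  [-1,0.001,0.003,-0.03,1.2],
  [-1,0.001,0.003,-0.06,1.2],
  [-1,0.001,0.003,-0.09,1.2],
  [-1,0.001,0.003,-0.105,1.2],
  [-1,0.001,0.003,-0.115,1.2],
  [-1,0.001,0.003,-0.119,1.2],
  [-1,0.001,0.003,-0.119,1.2],
  [-1,0.001,0.003,-0.119,1.2],
])

```text
t: 4.0
tool_pos: [460.8, 298.7, 13.3]
tool_rot: [-3.032, -0.822, -0.003]
ft_force: [0.5, 1.0, -0.4]
grip_width: 85.4
grasp_force: 0.0
```

Emit:
jog_arm([
  [-1,0,-0.001,-0.002,0],
  [0,0,-0.001,-0.002,0],
  [0.4,0,-0.001,-0.002,0],
  [1,0,-0.001,-0.002,0],
  [1,0,-0.001,-0.002,0],
  [1,0,-0.001,-0.002,0],
  [1,0,-0.001,-0.002,0],
  [1,0,-0.001,-0.002,0],
], grip_force=60)

```text
t: 4.8
tool_pos: [460.4, 297.7, 10.9]
tool_rot: [-3.032, -0.822, -0.001]
ft_force: [-1.0, -0.6, 4.9]
grip_width: 38.5
grasp_force: 63.6
```

Emit:
jog_arm([
  [1,0,0,0.01,0],
  [1,0,0,0.04,0],
  [1,0,0,0.08,0],
  [1,0,-0.03,0.12,0],
  [1,0,-0.07,0.14,-6],
  [1,0.003,-0.115,0.14,-14],
  [1,0.006,-0.16,0.14,-22],
  [1,0.009,-0.205,0.14,-30],
])

```text
t: 5.6
tool_pos: [468.6, 90.7, 150.9]
tool_rot: [3.142, 0.001, 0.0]
ft_force: [1.1, 0.2, -3.9]
grip_width: 38.6
grasp_force: 63.0
```

Emit:
jog_arm([
  [1,0.0,-0.05,0,-5],
  [1,0.002,-0.1,0,-10.4],
  [1,0.004,-0.14,0,-10.4],
  [1,0.006,-0.18,0,-10.4],
  [1,0.008,-0.22,0,-10.4],
  [1,0.011,-0.253,0,-10.4],
  [1,0.011,-0.253,0,-10.4],
  [1,0.011,-0.253,0,-10.4],
])

```text
t: 6.4
tool_pos: [479.4, -161.1, 150.2]
tool_rot: [-3.129, 0.279, 0.002]
ft_force: [-0.2, -0.1, -3.5]
grip_width: 38.4
grasp_force: 63.3
```

```bash
python3 - <<'E'
from h import *
import cv2,pickle
np.set_printoptions(precision=3,suppress=True)
s=manip.sense();im=manip.capture("wrist");save("w4",im);print(s["t"],s["tool_pos"],s["tool_rot"],s["joint_pos"],s["grip_width"],s["ft_force"])
pickle.dump(s,open("w4.pkl","wb"))
u,v=map(int,w2wpx(s,[555,-172,60]));print(u,v,u-90,max(v-100,0))
v0=max(v-100,0)
cv2.imwrite("pics/v6.png",cv2.resize(im[v0:v0+190,u-90:u+90,::-1],None,fx=3,fy=3,interpolation=2))
E
```

```text
6.4 [ 479.436 -161.08   150.237] [-3.129  0.279  0.002] [-0.348  0.369  1.949  0.     0.825  1.401] 38.44947325740859 [-0.171 -0.118 -3.511]
309 106 219 6
```

View pics/v6.png

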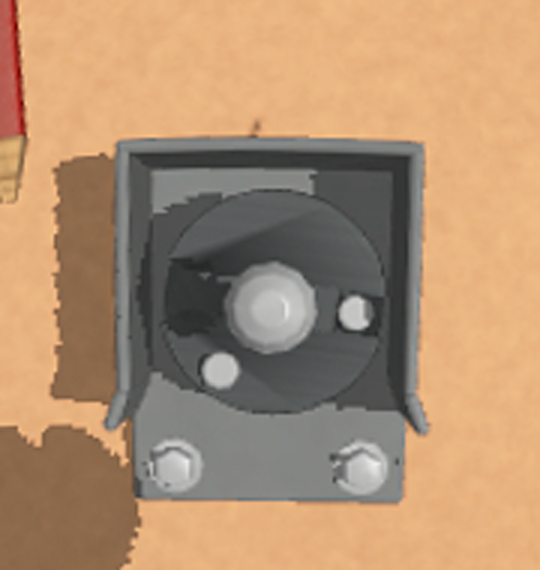

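```bash
python3 - <<'E'
from h import *
import pickle
np.set_printoptions(precision=1,suppress=True)
s=pickle.load(open("w4.pkl","rb"))
f=lambda x,y,z:wpx2w(s,219+x/3,6+y/3,z)
an=lambda d:np.degrees(np.arctan2(d[1],d[0]))
BL,BR,FL,FR=f(119,145,50),f(424,145,50),f(137,498,8),f(401,498,8)
print(BL,BR,an(BL-BR)-90,np.hypot(*(BL-BR)[:2]));print(FL,FR,an(FL-FR)-90,np.hypot(*(FL-FR)[:2]))
yaw=np.radians((an(BL-BR)+an(FL-FR))/2-90);x=np.array([np.cos(yaw),np.sin(yaw),0])
print("axis from back",(BL+BR)/2-43*x, "mid dir",an((BL+BR)/2-(FL+FR)/2))
h=f(270,308,89.5);hu=f(270,314,83);a=f(163,302,40);b=f(384,302,40);print("head",h,hu,"disc",(a+b)/2,np.hypot(*(a-b)[:2]),f(274,413,40),f(274,190,40))
p=f(220,369,45)
for c in(h,(a+b)/2):
  print("pin",p,an(p-c)-np.degrees(yaw),np.hypot(*(p-c)[:2]))
r=np.array(s["tool_rot"]);print("tool yaw",np.degrees(2*np.arctan2(-r[1],-r[0])),np.degrees(yaw))
E
```

```text
[ 603.4 -140.8   50. ] [ 589.1 -217.5   50. ] -10.554732452998621 77.98295207690526
[ 501.2 -117.7    8. ] [ 486.2 -199.9    8. ] -10.305632874379882 83.57831099715557
axis from back [ 553.9 -171.4   50. ] mid dir -11.218504697196762
head [ 554.7 -172.1   89.5] [ 553.1 -171.7   83. ] disc [ 554.8 -172.    40. ] 59.34652977681581 [ 524.5 -166.7   40. ] [ 584.3 -177.6   40. ]
pin [ 539.6 -155.    45. ] 141.85549900863816 22.82757643282507
pin [ 539.6 -155.    45. ] 142.06458454998528 22.8692260273127
tool yaw -10.18828103718875 -10.430182663689251
```

Emit:
jog_arm([
  [1,0.001,0.0015,-0.02,-0.4],
  [1,0.0015,0.003,-0.045,-0.4],
  [1,0.0015,0.003,-0.07,-0.4],
  [1,0.0015,0.003,-0.085,-0.4],
  [1,0.0015,0.003,-0.092,-0.4],
  [1,0.0015,0.003,-0.092,-0.4],
  [1,0.0015,0.003,-0.092,-0.4],
  [1,0.0015,0.003,-0.092,-0.4],
])

```text
t: 7.25
tool_pos: [482.3, -157.6, 59.2]
tool_rot: [3.128, -0.286, 0.002]
ft_force: [-0.1, -0.1, -3.3]
grip_width: 38.3
grasp_force: 63.2
```

Emit:
jog_arm([
  [1,0.008,-0.002,-0.0012,0],
  [1,0.016,-0.0038,-0.0012,0],
  [1,0.022,-0.005,-0.0012,0],
  [1,0.027,-0.006,-0.0012,0],
  [1,0.03,-0.0066,-0.0012,0],
  [1,0.033,-0.0071,-0.0012,0],
  [1,0.033,-0.0071,-0.0012,0],
  [1,0.033,-0.0071,-0.0012,0],
])

```text
t: 8.05
tool_pos: [514.4, -164.7, 57.0]
tool_rot: [-3.128, 0.287, 0.001]
ft_force: [0.8, 0.6, -4.0]
grip_width: 38.5
grasp_force: 63.3
```

```bash
cat >> h.py <<'E'
def st():
    s=manip.sense();y=np.radians(-10.6);d=np.array(s["tool_pos"])-[554.7,-172.1,0];F=np.array(s["ft_force"])
    C=np.array([[np.cos(y),np.sin(y),0],[-np.sin(y),np.cos(y),0],[0,0,1]]);r=np.array(s["tool_rot"])
    print("t",s["t"],"cradle pos",np.round(C@d,2),"F",np.round(C@F,1),"Mz",np.round(s["torque"][2],2),"turn",np.round(np.degrees(2*np.arctan2(-r[1]*np.sign(-r[0]),abs(r[0])))+10.6,2))
E
python3 -c "
from h import *
st()
s=manip.sense();im=manip.capture('wrist')
import cv2;cv2.imwrite('pics/v7.png',cv2.resize(im[60:300,180:450,::-1],None,fx=2.2,fy=2.2,interpolation=2))"
```

```text
t 8.05 cradle pos [-40.96  -0.11  57.03] F [ 0.7  0.7 -4. ] Mz -0.06 turn 0.13
```

View pics/v7.png

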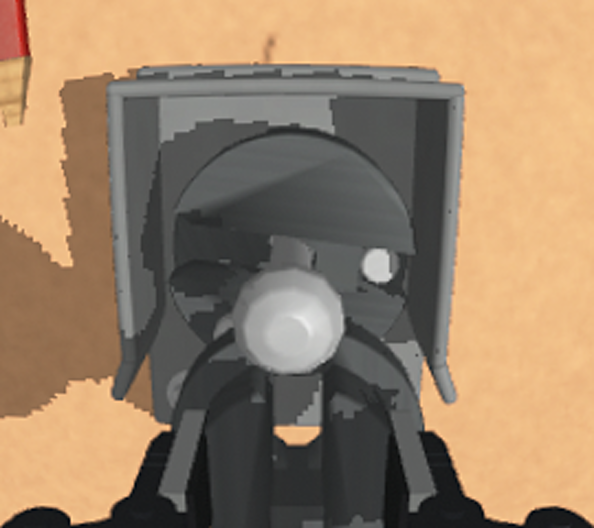

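Emit:
jog_arm([
  [1,0.0,0.001,0.001,0],
  [1,0.002,0.0008,0.001,-0.1],
  [1,0.004,0.0005,0.001,-0.1],
  [1,0.006,0.0001,0.001,-0.1],
  [1,0.008,-0.0003,0.001,-0.1],
  [1,0.01,-0.0007,0.001,-0.1],
  [1,0.012,-0.001,0.001,-0.1],
  [1,0.012,-0.001,0.001,-0.1],
])

```text
t: 8.9
tool_pos: [527.0, -165.9, 58.1]
tool_rot: [3.128, -0.289, 0.001]
ft_force: [-0.3, 0.1, -3.6]
grip_width: 39.0
grasp_force: 63.3
```

```bash
python3 -c "
from h import *
st()"
```

```text
t 8.9 cradle pos [-28.36   1.04  58.11] F [-0.3 -0.  -3.6] Mz 0.0 turn 0.03
```

Emit:
jog_arm([
  [1,0.0015,-0.0003,0,0],
  [1,0.003,-0.0006,0,0],
  [1,0.0045,-0.0009,0,0],
  [1,0.006,-0.0011,0,0],
  [1,0.0075,-0.0014,0,0],
  [1,0.009,-0.0017,0,0],
  [1,0.01,-0.0019,0,0],
  [1,0.01,-0.0019,0,0],
])

```text
t: 9.7
tool_pos: [536.8, -167.7, 58.1]
tool_rot: [3.128, -0.289, 0.0]
ft_force: [-0.8, 0.5, -4.5]
grip_width: 38.3
grasp_force: 63.3
```

```bash
python3 -c "
from h import *
st()"
```

```text
t 9.7 cradle pos [-18.37   1.04  58.14] F [-0.8  0.3 -4.5] Mz -0.07 turn 0.03
```

Emit:
jog_arm([
  [1,0.002,-0.0004,0,0],
  [1,0.004,-0.0007,0,0],
  [1,0.006,-0.0011,0,0],
  [1,0.0085,-0.0016,0,0],
  [1,0.011,-0.0021,0,0],
  [1,0.0135,-0.0025,0,0],
  [1,0.015,-0.0028,0,0],
  [1,0.016,-0.003,0,0],
])

```text
t: 10.5
tool_pos: [552.8, -170.7, 58.1]
tool_rot: [3.128, -0.289, 0.0]
ft_force: [0.2, -0.4, -4.0]
grip_width: 38.4
grasp_force: 63.3
```

```bash
python3 -c "
from h import *
st()"
```

```text
t 10.5 cradle pos [-2.12  1.02 58.11] F [ 0.3 -0.3 -4. ] Mz 0.02 turn 0.03
```

Emit:
jog_arm([
  [1,0.0005,-0.0001,0,0],
  [1,0.001,-0.0002,0,0],
  [1,0.0013,-0.0002,0,0],
  [1,0.0016,-0.0003,0,0],
  [1,0.002,-0.0004,0,0],
  [1,0.0022,-0.0004,0,0],
  [1,0.0025,-0.0005,0,0],
  [1,0.0025,-0.0005,0,0],
])

```text
t: 11.3
tool_pos: [555.2, -171.2, 58.1]
tool_rot: [3.128, -0.289, 0.0]
ft_force: [0.4, 0.1, -4.5]
grip_width: 38.4
grasp_force: 63.3
```

```bash
python3 -c "
from h import *
st()"
```

```text
t 11.3 cradle pos [ 0.34  0.99 58.14] F [ 0.4  0.2 -4.5] Mz 0.01 turn 0.03
```

Emit:
jog_arm([
  [1,0.0003,-0.0001,0,0],
  [1,0.0006,-0.0001,0,0],
  [1,0.0009,-0.0002,0,0],
  [1,0.0012,-0.0002,0,0],
  [1,0.0015,-0.0003,0,0],
  [1,0.0015,-0.0003,0,0],
  [1,0.0015,-0.0003,0,0],
  [1,0.0015,-0.0003,0,0],
])

```text
t: 12.1
tool_pos: [556.3, -171.3, 58.0]
tool_rot: [-3.128, 0.29, 0.001]
ft_force: [-1.7, 1.1, -3.5]
grip_width: 38.5
grasp_force: 63.3
```

```bash
python3 -c "
from h import *
st()"
```

```text
t 12.1 cradle pos [ 1.47  1.07 58.01] F [-1.8  0.8 -3.5] Mz 0.04 turn 0.02
```

Emit:
jog_arm([
  [1,-0.001,0.0002,0,0],
  [1,-0.001,0.0002,0,0],
  [1,-0.0009,0.0006,0,0],
  [1,-0.0008,0.001,0,0],
  [1,-0.0008,0.0014,0,0],
  [1,-0.0007,0.0017,0,0],
  [1,-0.0007,0.0017,0,0],
  [1,-0.0007,0.0017,0,0],
])

```text
t: 12.9
tool_pos: [556.0, -169.8, 58.1]
tool_rot: [-3.128, 0.29, -0.0]
ft_force: [0.3, 0.2, -3.8]
grip_width: 38.7
grasp_force: 63.3
```

```bash
python3 -c "
from h import *
st()"
```

```text
t 12.9 cradle pos [ 0.84  2.54 58.11] F [ 0.3  0.2 -3.8] Mz -0.02 turn 0.02
```

Emit:
jog_arm([
  [1,0,-0.0006,0,0],
  [1,-0.0002,-0.0012,0,0],
  [1,-0.0004,-0.0018,0,0],
  [1,-0.0005,-0.0023,0,0],
  [1,-0.0006,-0.0028,0,0],
  [1,-0.0006,-0.003,0,0],
  [1,-0.0006,-0.003,0,0],
  [1,-0.0006,-0.003,0,0],
])

```text
t: 13.7
tool_pos: [555.4, -172.1, 58.1]
tool_rot: [-3.127, 0.29, 0.0]
ft_force: [1.0, 4.9, -2.3]
grip_width: 38.5
grasp_force: 63.5
```

```bash
python3 -c "
from h import *
st()"
```

```text
t 13.7 cradle pos [ 0.72  0.12 58.12] F [ 0.1  5.  -2.3] Mz -0.02 turn 0.01
```

Emit:
jog_arm([
  [1,0,0.0006,0,0],
  [1,0,0.0012,0,0],
  [1,0,0.0018,0,0],
  [1,0,0.0018,-0.0005,0],
  [1,0,0.0018,-0.001,0],
  [1,0,0.0018,-0.0015,0],
  [1,0,0.0018,-0.0018,0],
  [1,0,0.0018,-0.0018,0],
])

```text
t: 14.5
tool_pos: [555.3, -171.0, 56.3]
tool_rot: [-3.128, 0.29, 0.0]
ft_force: [-0.2, 0.6, -3.5]
grip_width: 38.3
grasp_force: 63.3
```

```bash
python3 -c "
from h import *
st()"
```

```text
t 14.5 cradle pos [ 0.38  1.2  56.25] F [-0.3  0.6 -3.5] Mz -0.0 turn 0.02
```

Emit:
jog_arm([
  [1,0,0,-0.0002,0],
  [1,0,0,-0.0004,0],
  [1,0,0,-0.0006,0],
  [1,0,0,-0.0008,0],
  [1,0,0,-0.001,0],
  [1,0,0,-0.001,0],
  [1,0,0,-0.001,0],
  [1,0,0,-0.001,0],
])

```text
t: 15.3
tool_pos: [555.4, -171.0, 55.5]
tool_rot: [-3.128, 0.29, -0.0]
ft_force: [-2.0, 1.0, 3.5]
grip_width: 38.6
grasp_force: 65.0
```

```bash
python3 -c "
from h import *
st()"
```

```text
t 15.3 cradle pos [ 0.48  1.25 55.54] F [-2.2  0.6  3.5] Mz -0.02 turn 0.02
```

Emit:
jog_arm([
  [1,0,0,0,-3],
  [1,0,0,0,-6],
  [1,0,0,0,-9],
  [1,0,0,0,-12],
  [1,0,0,0,-15],
  [1,0,0,0,-18],
  [1,0,0,0,-20],
  [1,0,0,0,-20],
])

```text
t: 16.1
tool_pos: [555.3, -171.4, 55.5]
tool_rot: [3.03, -0.828, 0.0]
ft_force: [-1.5, -2.4, 2.7]
grip_width: 38.5
grasp_force: 65.0
```

```bash
python3 -c "
from h import *
st()"
```

```text
t 16.1 cradle pos [ 0.5   0.85 55.46] F [-1.  -2.6  2.7] Mz 0.1 turn -19.98
```

Emit:
jog_arm([
  [1,-0.0001,-0.0004,0,0],
  [1,-0.0001,-0.0006,0,-2],
  [1,-0.0001,-0.0006,0,-4],
  [1,-0.0001,-0.0006,0,-6],
  [1,-0.0001,-0.0006,0,-8],
  [1,-0.0001,-0.0006,0,-10],
  [1,-0.0001,-0.0006,0,-12],
  [1,-0.0001,-0.0006,0,-12],
])

```text
t: 16.9
tool_pos: [555.2, -171.6, 55.2]
tool_rot: [-2.927, 1.14, -0.0]
ft_force: [-0.8, -1.4, 0.1]
grip_width: 38.3
grasp_force: 64.6
```

```bash
python3 -c "
from h import *
st()"
```

```text
t 16.9 cradle pos [ 0.44  0.58 55.23] F [-0.5 -1.6  0.1] Mz 0.05 turn -31.96
```

Emit:
jog_arm([
  [1,0,-0.0002,-0.0003,-1],
  [1,0,-0.0003,-0.0003,-2],
  [1,0,-0.0003,-0.0003,-3],
  [1,0,-0.0003,-0.0003,-4],
  [1,0,-0.0003,-0.0003,-4.5],
  [1,0,-0.0003,-0.0003,-5],
  [1,0,-0.0003,-0.0003,-5],
  [1,0,-0.0003,-0.0003,-5],
])

```text
t: 17.7
tool_pos: [555.3, -171.8, 55.0]
tool_rot: [-2.875, 1.267, 0.0]
ft_force: [1.0, -0.1, -3.6]
grip_width: 38.3
grasp_force: 63.6
```

```bash
python3 -c "
from h import *
st()"
```

```text
t 17.7 cradle pos [ 0.5   0.36 54.97] F [ 1.   0.1 -3.6] Mz 0.02 turn -36.97
```

Emit:
jog_arm([
  [1,0,0,-0.0003,-0.5],
  [1,0,0,-0.0006,-0.5],
  [1,0,0,-0.0009,-0.5],
  [1,0,0,-0.0012,-0.5],
  [1,0,0,-0.0015,-0.5],
  [1,0,0,-0.0015,-0.5],
  [1,0,0,-0.0015,-0.5],
  [1,0,0,-0.0015,-0.5],
])

```text
t: 18.5
tool_pos: [555.3, -171.9, 53.5]
tool_rot: [-2.869, 1.28, -0.0]
ft_force: [0.2, 0.1, -4.2]
grip_width: 38.6
grasp_force: 63.6
```

```bash
python3 -c "
from h import *
st()"
```

```text
t 18.5 cradle pos [ 0.53  0.32 53.54] F [ 0.2  0.1 -4.2] Mz 0.01 turn -37.48
```

Notch is over the pin, no contact force. Lowering to seat.

Emit:
jog_arm([
  [1,0,0,-0.0004,0],
  [1,0,0,-0.0008,0],
  [1,0,0,-0.0012,0],
  [1,0,0,-0.0015,0],
  [1,0,0,-0.0018,0],
  [1,0,0,-0.002,0],
  [1,0,0,-0.002,0],
  [1,0,0,-0.002,0],
])

```text
t: 19.3
tool_pos: [555.2, -171.9, 51.5]
tool_rot: [2.869, -1.28, -0.0]
ft_force: [-0.6, -0.1, -3.9]
grip_width: 38.3
grasp_force: 63.6
```

```bash
python3 -c "
from h import *
st()"
```

```text
t 19.3 cradle pos [ 0.48  0.34 51.5 ] F [-0.5 -0.2 -3.9] Mz 0.02 turn -37.47
```

Emit:
jog_arm([
  [1,0,0,-0.0002,0],
  [1,0,0,-0.0004,0],
  [1,0,0,-0.0006,0],
  [1,0,0,-0.0008,0],
  [1,0,0,-0.001,0],
  [1,0,0,-0.001,0],
  [1,0,0,-0.001,0],
  [1,0,0,-0.001,0],
])

```text
t: 20.1
tool_pos: [555.3, -171.9, 50.8]
tool_rot: [-2.869, 1.28, -0.0]
ft_force: [-1.5, 0.8, 2.4]
grip_width: 38.3
grasp_force: 64.8
```

```bash
python3 -c "
from h import *
st()"
```

```text
t 20.1 cradle pos [ 0.56  0.32 50.76] F [-1.6  0.5  2.4] Mz -0.01 turn -37.47
```

Emit:
jog_arm([
  [0,0,0,0.0005,0],
  [-0.2,0,0,0.0005,0],
  [-0.35,0,0,0.0005,0],
  [-0.35,0,0,0.0005,0],
  [-0.35,0,0,0.0005,0],
  [-0.35,0,0,0.002,0],
  [-0.35,0,0,0.005,0],
  [-0.35,0,0,0.01,0],
])

```text
t: 20.9
tool_pos: [555.1, -171.8, 60.6]
tool_rot: [2.869, -1.28, -0.001]
ft_force: [0.3, -0.6, 0.8]
grip_width: 57.6
grasp_force: 0.0
```

Emit:
jog_arm([
  [-0.35,0,0,0.01,0],
  [-0.35,0,0,0.03,0],
  [-0.35,0,0,0.06,0],
  [-0.35,0,0,0.1,0],
  [-0.35,-0.02,0,0.12,0],
  [-0.35,-0.05,0,0.12,0],
  [-0.35,-0.05,0,0.12,0],
  [-0.35,-0.05,0,0.12,0],
])

```text
t: 21.7
tool_pos: [505.3, -172.0, 181.5]
tool_rot: [-2.869, 1.28, -0.002]
ft_force: [0.1, -0.6, -0.2]
grip_width: 57.7
grasp_force: 0.0
```

```bash
python3 - <<'E'
from h import *
import cv2
st()
s=manip.sense();im=manip.capture("wrist")
u,v=map(int,w2wpx(s,[555,-172,60]));v0=max(v-90,0);u0=max(u-90,0)
cv2.imwrite("pics/v8.png",cv2.resize(im[v0:v0+180,u0:u0+180,::-1],None,fx=3,fy=3,interpolation=2))
c=manip.capture("side")[135:185,345:410,::-1];cv2.imwrite("pics/v9.png",cv2.resize(c,None,fx=7,fy=7,interpolation=2))
E
```

```text
t 21.7 cradle pos [-48.6   -9.   181.52] F [ 0.2 -0.6 -0.2] Mz 0.03 turn -37.5
```

View pics/v8.png

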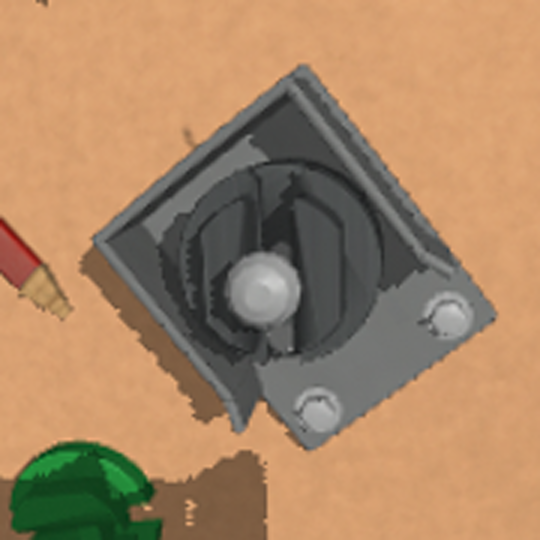

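View pics/v9.png

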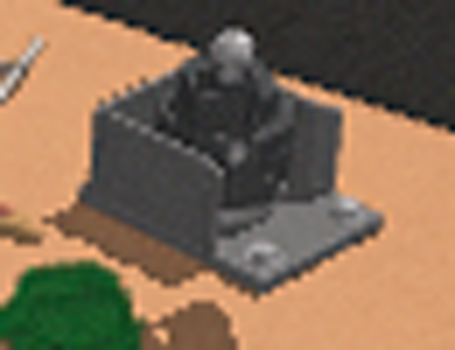

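The weight sits flat in the cradle, with its notch over the pin (wrist crop about (280,345)) and its slot at the opposite side. The gripper is clear.

```bash
python3 -c "
from workcell import manip
print(manip.job_done())"
```

```text
the job is handed in; nothing more can be done
None
```

The slotted weight is on the hanger stem. I turned it about 37° clockwise, and it dropped about 5 mm onto the pin and sits home and flat. I let go and handed the job in at about 22 s; the highest contact force in the readings after each move was about 8 N.

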